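# Burnishing lathe: re-arm the drive and set the speed lever to the third click

### The arm

A 6-joint arm with a two-finger parallel gripper is mounted at the origin on the work surface. World frame = base frame: x ahead of the robot, y to its left, z up, the work surface at z = 0. Lengths are in mm, angles in rad, forces in N, time in s.
With the tool pointing down it reaches from about 350 to 975 mm from the base axis. Payload 7.1 kg.
Tool frame: the origin (TCP) lies between the finger pads; the fingertips stand 19 mm ahead of it and the grasp point (between the pads) is the TCP (ctrl.finger_overhang is the distance from the TCP to the fingertips, in mm); z points along the fingers, y is the line along which they close (so a half turn about z gives the same grasp; the last joint's range is limited). The gripper opens to 88 mm and grips with 3 to 60 N. Pads are 20 mm wide; open, the fingers measure 115 mm over their backs; the gripper's body (75 mm by 178 mm) begins 61 mm behind the grasp point.
Start: joints at [-1.14, 0.423, 1.63, -0, 1.089, -0.019], TCP at [271.755, -562.809, 241.675] pointing down, gripper open.
Joint ranges: [-3, 3], [-0.9, 2.11], [0.09, 2.58], [-1.31, 4.45], [0.11, 2.69], [-2.54, 2.54]. Speed limits (rad/s): [2.39, 2.39, 3.01, 3.14, 3.14, 3.14].

### API

Orientations are given as a rotation vector (axis times angle).
In Python, from workcell import ctrl gives the robot as it stands. The module is installed in compiled form; this text tells all that it offers.
- The arm moves only by the tool arm_command, never from a script. Its argument "rows" is one flat list of numbers, 7 for each row, row after row: the turn, a rotation vector about the tool's x, y, z scaled (see below), then the shift along the tool's x, y, z scaled (see below), then the opening, from -1 (shut) to 1 (fully open). A call has 1 to 5 rows; each row is the pose to reach, as a shift and turn from the pose commanded when the call began, along the tool's axes at that moment, turning the shorter way round; what a row does not reach only later rows make up. The controller multiplies each number of a shift by 80 mm and each number of a turn by 180 degrees. A row lasts 1/10 s, in which the tool goes at most 50 mm and 8.59 degrees, less where a joint would pass 70% of its speed; a pose out of reach is approached as far as the arm can. A call with a number of a shift or a turn outside -1 to 1 is refused whole. A call with a gripper value outside its range is refused whole. The fingers move at their own pace and stop on an object; the grip force is fixed at half the most. Time passes only in rows, so rows that repeat a pose let the fingers close. It gives the time, the measured TCP pose, the force, the opening and the grip force at its end, in the units of the state.
- ctrl.get_obs(): the state, without advancing time (a new reading comes with each control period).
- ctrl.get_image(name): name is "side" or "top"; returns (picture, depth): 384x512x3 uint8, red, green, blue; 384x512 float32, mm along the optical axis (not along the pixel's ray), 0 where there is no reading.
- ctrl.camera_params(name): a dict with "camera_matrix" (3x3 intrinsics, pixels), "k1" (the pictures are not rectified: a ray, as slopes to the right and down, at radius r is drawn at 1 + k1 r^2 times it, then the intrinsics apply), "world_to_cam" (4x4, takes a point from world to camera coordinates). Camera axes: x right, y down, z forward; pixel columns grow to the right and rows downward; lengths in mm; the calibration is good to about 2 mm. A picture is of the moment at which its call begins. camera_params takes no time and is no camera call.
- ctrl.close_job(): hands the job in; it is judged then, once.
The state is a dict: "t": time; "qpos": joint angles; "qvel": joint speeds; "joint_torque": joint torques, N m; "ee_pos": TCP position; "orientation": TCP orientation; "ft_force": force on the tool from outside, world axes, zero at the start; "moment": the same for the moment, N m; "width": finger opening in mm; "grasp_force": force on a finger pad.
Only numpy, scipy, OpenCV 4.12 (cv2) and the standard library are available. Lean on these libraries where they do the work, as an engineer would, in place of code of your own. Each camera call takes 0.05 s, during which the arm holds its last target. There are 200 camera calls.

### The job

Set the small burnishing lathe to its third speed by pushing its speed lever with the fingertips: first push the lever all the way back to its off stop, so that the drive re-arms, then push it forward three clicks and leave it resting in the third click. Never let it run on past the third click, do not touch the freshly lacquered ball in the lathe, leave everything else on the bench where it stands, and come clear of the lever when done.

Things in the scene. Friction and masses are not known exactly. Their poses are not given: they have to be found in the camera images.
- lathe: Grey cast bench lathe, base 200 (x) x 460 (y) x 45 mm, bolted down. Origin: centre of the base's underside. x level, away from the operator = lever forward; z up. Headstock 200 mm high at y +80 to +230 mm, motor behind; ball and tool rest at y -30 to +72 mm, 172 mm high. At the -y end the control deck, 200 x 110 mm, centred at x 0, y -150 mm, flat top 95 mm up, with the lever's slot along x.
- lever_grip (a point): Centre of the lever's upright black barrel grip, 26 mm diameter; full width from 127 to 155 mm above the bench, top at 163 mm; below it a 10 mm stem down to the deck. The point is on the grip's axis, 141 mm above the bench, and moves with the lever. Nothing else stands on the deck.
- lever_off (a point): Fixed point where lever_grip lies when the lever is at its off stop: lathe x -45 mm, y -150 mm, 141 mm above the bench. A broad line on the brass plate marks it; thin lines mark the clicks. Axes as the lathe's.
- speed_lever (a joint): Lever travel along lathe +x, m: 0 = off stop, then five clicks 18 mm apart: 0.018, 0.036, 0.054 (third), 0.072, 0.090 (end stop). Sprung ball in V notches: about 7 N to leave a click either way, fading to 1 N or less half-way to the next; a few mm further on the lever snaps into that click ahead of the finger and stays there. At the start it stands somewhere between 0.009 and 0.045.
- tama: Red lacquered wooden ball, 60 mm diameter, held in the wooden cup chuck of the lathe, not to be touched. Origin: the lowest point of the ball; its centre is 30 mm above, 140 mm above the bench, at lathe x 0, y +22 mm.
- ken: Loose turned maple kendama handle with a spike, standing upright, 160 mm high, foot 37 mm diameter. Origin: centre of its foot, z up.
- sara: Loose cherry double cup, an hourglass 60 mm high, foot 42 mm diameter. Origin: centre of its foot, z up.
- stand: Loose white ceramic drying stand: round foot 84 mm diameter, slim stem with a small cup on top, 74 mm high. Origin: centre of its foot, z up.
- stick: Loose brass burnishing stick with a dark wooden handle, lying on the bench, 190 mm long along its x (handle from x -98 to -13 mm, brass to x +94 mm), 18 mm wide and 16 mm high. Origin: on the bench under the ferrule, about mid-length.
There are look-alikes about, which are no part of the job. There is more than one size of the ken; the one meant has the size given above. Of the things that look like the stand, take the one that is farthest to the robot's right at the start.

How it is judged (in metres and radians):
On the way, in this order (a step that is already met when the one before it is completed fails the run):
1. the lever has been pushed back to its off stop (value of joint speed_lever below 0.004 m), for 0.2 s.
2. the lever rests in the third click (value of joint speed_lever between 0.05 and 0.058 m), for 0.2 s.
At the end, for the whole second after the job is handed in: After having been back at the off stop (within 4 mm), the speed lever is at rest in the third click (54 mm from off, within 4 mm); the maple handle, cherry cup, ceramic stand and brass stick are within 15 mm of where they were, the first three upright (all of step 2 and velocity of joint speed_lever between -0.005 and 0.005 m/s and distance of each of ken, sara, stand, stick from where it was at the start of the episode below 0.015 m and angle between each of ken, sara, stand's own z axis and vertical below 0.2 rad); the robot touches nothing.
It fails at once if the lever ran past the third click (half-way to the fourth) (value of joint speed_lever above 0.063 m).
It fails at once if the lacquered ball was touched (contact force between any of the fingers, the arm and tama above 0.3 N).
It fails at once if a loose thing on the bench was pushed, lifted or knocked over (distance of any of ken, sara, stand, stick from where it was at the start of the episode above 0.02 m or angle between any of ken, sara, stand's own z axis and vertical above 0.5 rad).
It also fails if it takes over 54 s, if anything falls off the work surface, if the arm or the gripper's body presses on something with over 40 N, if the wrist force passes 120 N, or if a joint passes its speed limit or range.

## Working session

There is one attempt and no reset: what is moved stays moved. The work goes in short steps, Python scripts to look and compute and a tool call to move; the robot and the scene stay as the last step left them, time stands still between calls to the robot, and variables do not carry over. Pictures are saved under pics/ and viewed, at most 10 in all, crops included, and the job is handed in when it is done.

Besides the shell and the picture viewer there is one more tool, called as a command line: name --argument value ..., lists and objects as JSON in quotes. arm_command: Moves the arm, as the interface text tells. Shifts and turns lie within -1 to 1; 1 stands for 80 mm of shift or 180 degrees of turn. Its arguments: {"type":"object","properties":{"rows":{"type":"array","items":{"type":"number"}}},"required":["rows"]}

```bash
mkdir -p pics; cat > h.py <<'E'
import numpy as np, cv2
from workcell import ctrl
def load(n):
    im,d=ctrl.get_image(n); np.savez(f'{n}.npz',im=im,d=d); return im,d
def pts(n,d):
    p=ctrl.camera_params(n);K=np.array(p['camera_matrix']);T=np.array(p['world_to_cam'])
    v,u=np.mgrid[:d.shape[0],:d.shape[1]].astype(float)
    x=(u-K[0,2])/K[0,0];y=(v-K[1,2])/K[1,1];a,b=x.copy(),y.copy()
    for _ in range(8):
        s=1+p['k1']*(a*a+b*b);a,b=x/s,y/s
    c=np.stack([a*d,b*d,d],-1)
    return (c-T[:3,3])@T[:3,:3]
E
python3 - <<'E'
from h import *
for n in('top','side'):
    im,d=load(n);cv2.imwrite(f'pics/{n}1.png',cv2.resize(im[:,:,::-1],(800,600)))
    p=ctrl.camera_params(n);T=np.array(p['world_to_cam']);print(n,-T[:3,:3].T@T[:3,3],T[:3,:3].round(2).tolist(),(d>0).mean())
o=ctrl.get_obs();print(o['t'],o['ee_pos'],o['orientation'],o['width'])
E
```

```text
top [519.42146857 116.73415543 986.40212574] [[0.0, -1.0, -0.0], [-1.0, -0.0, -0.05], [0.05, 0.0, -1.0]] 0.9961802164713541
side [ 37.45968405 697.4730385  789.55159145] [[-0.75, -0.66, -0.02], [-0.43, 0.51, -0.75], [0.5, -0.55, -0.67]] 0.9959665934244791
0.1 [ 271.57160527 -562.41064598  240.98193788] [-3.06118919e+00 -7.00307934e-01  4.41266541e-04] 87.82079058621022
```

View pics/top1.png

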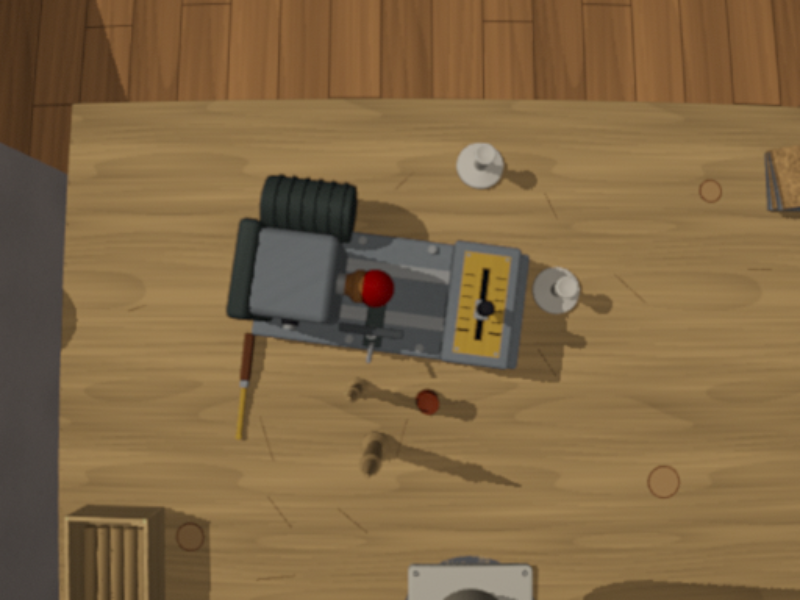

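View pics/side1.png

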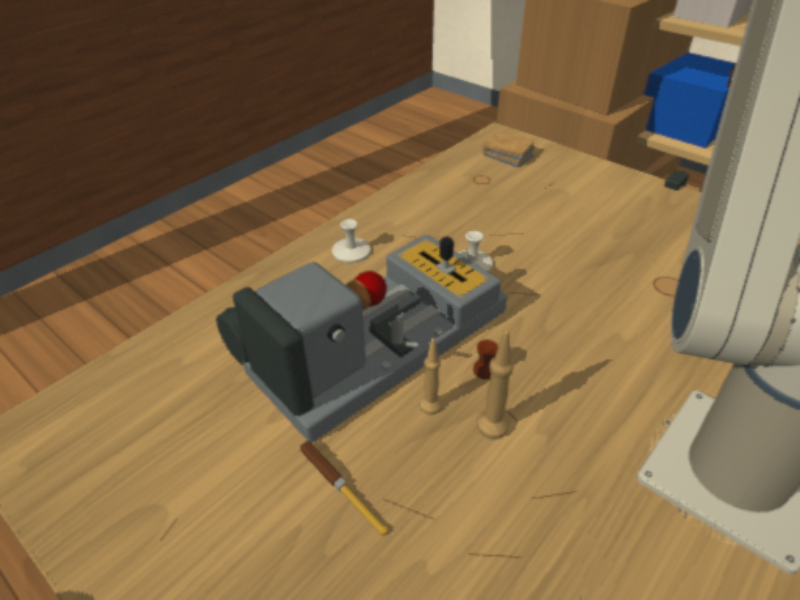

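Top view (800x600): the lever grip is at (485,308) on the brass plate around (482,305), with the red ball at (377,288). The stand candidates are (558,290), which is farthest right and so the one meant, and (480,165). The ken candidates are the tall one at (372,455) and the small one at (355,392). The sara is at (428,402) and the stick at (245,385). There is only one black grip on a brass deck, so the lever isn't ambiguous.

```bash
python3 - <<'E'
from h import *
z=np.load('top.npz');im,d=z['im'],z['d'];P=pts('top',d)
hsv=cv2.cvtColor(im,cv2.COLOR_RGB2HSV)
deck=np.zeros(d.shape,bool);deck[150:240,280:340]=1
m=deck&(abs(P[...,2]-95)<5)
r=cv2.minAreaRect(P[m][:,:2].astype(np.float32));print('deck',r,np.median(P[m][:,2]))
br=deck&(hsv[...,0]>15)&(hsv[...,0]<30)&(hsv[...,1]>130)&(abs(P[...,2]-95)<6)
print('brass',cv2.minAreaRect(P[br][:,:2].astype(np.float32)))
# slot: dark pixels at deck height inside plate
s=deck&(hsv[...,2]<50)&(P[...,2]<105);print('slot',cv2.minAreaRect(P[s][:,:2].astype(np.float32)),s.sum())
g=deck&(P[...,2]>125);q=P[g];print('grip top',q.shape,np.median(q,0),q.min(0),q.max(0), cv2.minEnclosingCircle(q[:,:2].astype(np.float32)))
red=(hsv[...,1]>200)&((hsv[...,0]<5)|(hsv[...,0]>175))&(P[...,2]>110);q=P[red]
A=np.c_[2*q,np.ones(len(q))];c=np.linalg.lstsq(A,(q**2).sum(1),rcond=None)[0];print('ball',c[:3],np.sqrt(c[3]+c[:3]@c[:3]))
z=np.load('side.npz');ims,ds=z['im'],z['d'];Q=pts('side',ds)
sl=Q[140:180,270:300].reshape(-1,3);sl=sl[(sl[:,2]>115)&(sl[:,2]<170)];print('side grip',len(sl),sl.mean(0),sl.min(0),sl.max(0))
for n,(u,v) in dict(stand=(558,290),sara=(428,402)).items():
    w=P[int(v*.64)-22:int(v*.64)+22,int(u*.64)-20:int(u*.64)+20].reshape(-1,3);w=w[(w[:,2]>8)&(w[:,2]<85)&(w[:,1]<(-75 if n=='stand' else 999))];print(n,w.min(0),w.max(0))
cv2.imwrite('pics/crop.png',cv2.resize(im[145:245,270:380,::-1],(770,700)[0:2] if 0 else (660,600),interpolation=cv2.INTER_CUBIC))
E
```

```text
deck ((564.3538818359375, -9.506294250488281), (107.56460571289062, 199.80357360839844), 82.58426666259766) 96.0355935101492
brass ((563.8399658203125, -9.776802062988281), (73.49559783935547, 163.53933715820312), 82.70228576660156)
slot ((563.5025634765625, -10.136817932128906), (7.404807090759277, 110.17855072021484), 82.85672760009766) 85
grip top (124, 3) [551.89323279  -4.5079878  162.16378635] [519.42146857 -20.09980841 128.5963031 ] [566.40116581 116.73415543 986.40212574] ((536.973876953125, 48.31717300415039), 70.63273620605469)
ball [586.21599876 159.69469633 142.27580363] 28.342818570013602
side grip 124 [551.04452073  -1.60358258 148.6667471 ] [542.14185    -18.09612203 122.66161583] [568.52824869   6.820809   165.57579217]
stand [ 555.22607674 -195.85123162    8.01453971] [651.32881323 -95.29330338  77.32250871]
sara [380.21680918  56.12601012   9.3898399 ] [417.61068085  91.82724424  64.2090485 ]
```

View pics/crop.png

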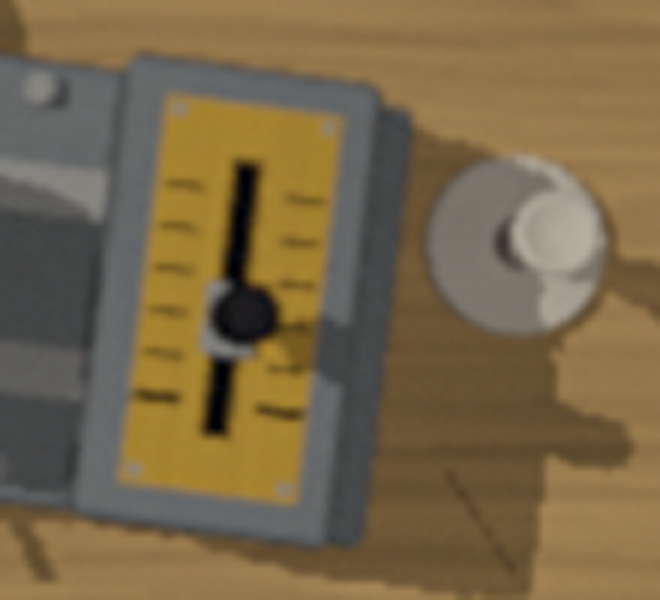

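Lathe yaw is about -7.3° and the lever sits at about 34–36 mm, which is click 2. I'll straddle the grip with the open fingers, aligning the closing line with lathe x.

arm_command --rows '[0, 0, -0.045, 0.5, -0.375, 0, 1, 0, 0, -0.09, 1, -0.75, 0, 1, 0, 0, -0.14, 1, -0.75, 0, 1, 0, 0, -0.185, 1, -0.75, 0, 1, 0, 0, -0.235, 1, -0.75, 0, 1]'

```text
t: 0.6
ee_pos: [318.0, -473.3, 241.5]
orientation: [-2.603, -1.758, 0.0]
ft_force: [0.7, -0.8, 1.3]
width: 87.9
grasp_force: 0.0
```

```bash
cat >> h.py <<'E'
from scipy.spatial.transform import Rotation as Ro
EX=np.array([.992,-.128,0]);EY=np.array([.128,.992,0]);OFF=np.array([519.4,-4.0,141.])
def st(target=None):
    o=ctrl.get_obs();p=o['ee_pos'];R=Ro.from_rotvec(o['orientation']).as_matrix()
    print('t',round(o['t'],2),'tcp',p.round(1),'lathe s,l',((p-OFF)@EX).round(1),((p-OFF)@EY).round(1),'F',o['ft_force'].round(1),'w',o['width'])
    print('yaw of y',np.degrees(np.arctan2(R[1,1],R[0,1])).round(1),'z',R[:,2].round(3))
    if target is not None: print('units',(R.T@(np.array(target)-p)/80).round(3))
E
python3 -c "
from h import *;st([552,-7,241])"
```

```text
t 0.6 tcp [ 318.  -473.3  241.5] lathe s,l -139.8 -491.4 F [ 0.7 -0.8  1.3] w 87.8934839560082
yaw of y -21.9 z [-0.  0. -1.]
units [6.5   0.538 0.008]
```

arm_command --rows '[0, 0, -0.04, 0.5, 0.05, 0, 1, 0, 0, -0.081, 1, 0.1, 0, 1]'

```text
t: 0.8
ee_pos: [355.4, -402.6, 241.3]
orientation: [-2.363, -2.069, -0.0]
ft_force: [1.7, -0.1, -1.4]
width: 88.1
grasp_force: 0.0
```

arm_command --rows '[0, 0, 0, 0.5, 0.1, 0, 1, 0, 0, 0, 1, 0.3, 0, 1]'

```text
t: 1.0
ee_pos: [389.7, -325.3, 241.3]
orientation: [-2.366, -2.065, 0.0]
ft_force: [0.6, -0.7, -0.1]
width: 87.8
grasp_force: 0.0
```

arm_command --rows '[0, 0, 0, 0.5, 0.1, 0, 1, 0, 0, 0, 1, 0.3, 0, 1]'

```text
t: 1.2
ee_pos: [424.3, -249.2, 241.4]
orientation: [-2.366, -2.065, 0.001]
ft_force: [0.9, -0.1, 0.3]
width: 87.6
grasp_force: 0.0
```

arm_command --rows '[0, 0, 0, 0.5, 0.1, 0, 1, 0, 0, 0, 1, 0.3, 0, 1]'

```text
t: 1.4
ee_pos: [458.9, -173.1, 241.4]
orientation: [-2.366, -2.065, 0.001]
ft_force: [0.4, -0.5, -0.3]
width: 88.0
grasp_force: 0.0
```

arm_command --rows '[0, 0, 0, 0.5, 0.1, 0, 1, 0, 0, 0, 1, 0.3, 0, 1]'

```text
t: 1.6
ee_pos: [493.5, -97.1, 241.5]
orientation: [-2.366, -2.066, 0.001]
ft_force: [0.5, -0.1, -0.1]
width: 87.7
grasp_force: 0.0
```

```bash
python3 -c "
from h import *;st([552,-8,241])"
```

```text
t 1.6 tcp [493.5 -97.1 241.5] lathe s,l -13.8 -95.7 F [ 0.5 -0.1 -0.1] w 87.67562979384466
yaw of y -7.8 z [-0.001  0.    -1.   ]
units [1.203 0.575 0.005]
```

arm_command --rows '[0, 0, -0.002, 0.5, 0.3, 0, 1, 0, 0, -0.002, 1, 0.57, 0, 1, 0, 0, -0.002, 1, 0.57, 0, 1]'

```text
t: 1.9
ee_pos: [552.4, -22.1, 241.6]
orientation: [2.355, 2.078, 0.003]
ft_force: [0.4, -0.7, -0.5]
width: 88.2
grasp_force: 0.0
```

arm_command --rows '[0, 0, 0, 0.2, 0, 0, 1, 0, 0, 0, 0.2, 0, 0.1, 1, 0, 0, 0, 0.2, 0, 0.1, 1]'

```text
t: 2.2
ee_pos: [550.4, -10.3, 232.4]
orientation: [-2.359, -2.072, 0.003]
ft_force: [0.2, -0.2, 0.4]
width: 88.0
grasp_force: 0.0
```

```bash
python3 - <<'E'
from h import *
st([552,-8,151])
im,d=load('side');cv2.imwrite('pics/s2.png',cv2.resize(im[60:260,180:400,::-1],(660,600)))
E
```

```text
t 2.2 tcp [550.4 -10.3 232.4] lathe s,l 31.6 -2.3 F [ 0.2 -0.2  0.4] w 87.9719495374017
yaw of y -7.4 z [-0.003 -0.    -1.   ]
units [0.031 0.019 1.017]
```

View pics/s2.png

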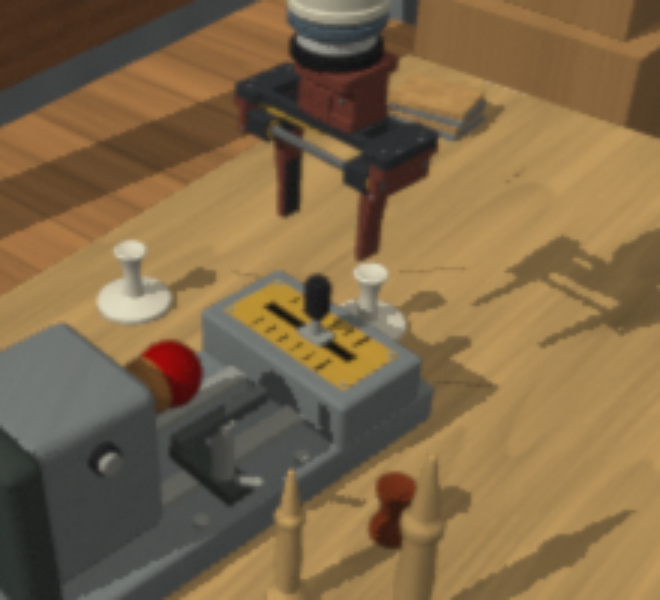

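Crop: the grip is at (318,295), and the open fingers are above it and either side of it, at (290,190) and (368,230). They line up with the slot, so I'll descend.

arm_command --rows '[0, 0, 0, 0.02, 0.02, 0.3, 1, 0, 0, 0, 0.02, 0.02, 0.6, 1, 0, 0, 0, 0.02, 0.02, 0.85, 1, 0, 0, 0, 0.02, 0.02, 1, 1, 0, 0, 0, 0.02, 0.02, 1, 1]'

```text
t: 2.75
ee_pos: [552.4, -9.3, 152.3]
orientation: [-2.36, -2.071, 0.004]
ft_force: [-0.8, 0.8, 0.3]
width: 88.2
grasp_force: 0.0
```

```bash
python3 - <<'E'
from h import *
st(OFF-31*EX+[0,0,10])
E
```

```text
t 2.75 tcp [552.4  -9.3 152.3] lathe s,l 33.4 -1.0 F [-0.8  0.8  0.3] w 88.19518232299757
yaw of y -7.5 z [-0.003  0.    -1.   ]
units [ 0.011 -0.805  0.019]
```

arm_command --rows '[0, 0, 0, 0.01, -0.1, 0, 1, 0, 0, 0, 0.01, -0.2, 0, 1, 0, 0, 0, 0.01, -0.3, 0, 1, 0, 0, 0, 0.01, -0.37, 0, 1, 0, 0, 0, 0.01, -0.43, 0, 1]'

```text
t: 3.25
ee_pos: [521.4, -3.5, 154.6]
orientation: [2.357, 2.071, 0.007]
ft_force: [8.1, -1.3, -5.8]
width: 87.8
grasp_force: 4.2
```

arm_command --rows '[0, 0, 0, 0, -0.05, 0, 1, 0, 0, 0, 0, -0.1, 0, 1, 0, 0, 0, 0, -0.15, 0, 1, 0, 0, 0, 0, -0.2, 0, 1, 0, 0, 0, 0, -0.25, 0, 1]'

```text
t: 3.75
ee_pos: [501.3, -0.9, 154.1]
orientation: [2.358, 2.072, 0.005]
ft_force: [6.3, -1.3, -2.5]
width: 87.8
grasp_force: 3.1
```

```bash
python3 - <<'E'
from h import *
st(OFF-31*EX+[0,0,10])
im,d=load('top');cv2.imwrite('pics/t3.png',cv2.resize(im[145:245,270:380,::-1],(660,600),interpolation=cv2.INTER_CUBIC))
im,d=load('side');cv2.imwrite('pics/s3.png',cv2.resize(im[100:220,220:352,::-1],(660,600),interpolation=cv2.INTER_CUBIC))
E
```

```text
t 3.75 tcp [501.3  -0.9 154.1] lathe s,l -18.3 0.8 F [ 6.3 -1.3 -2.5] w 87.79958284032595
yaw of y -7.4 z [ 0.004 -0.    -1.   ]
units [-0.01  -0.159  0.038]
```

View pics/s3.png

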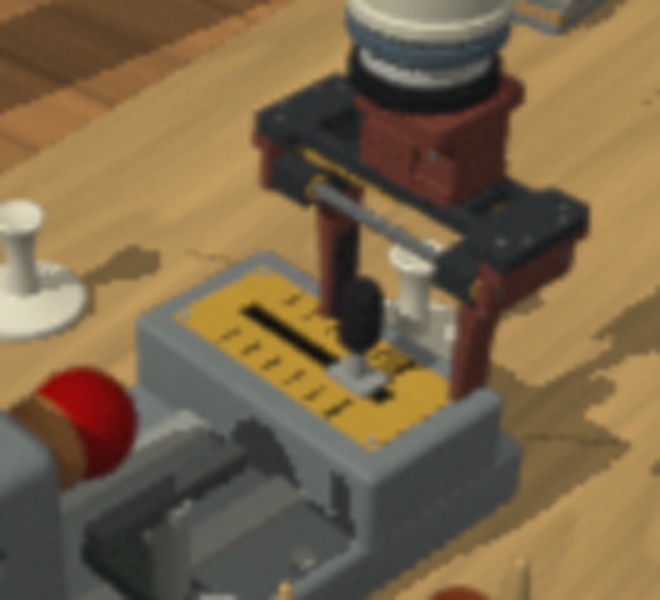

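The far finger is pushing the grip (360,315) backwards, about one click short of off. Keep pushing.

arm_command --rows '[0, 0, 0, 0, -0.04, 0, 1, 0, 0, 0, 0, -0.08, 0, 1, 0, 0, 0, 0, -0.12, 0, 1, 0, 0, 0, 0, -0.15, 0, 1, 0, 0, 0, 0, -0.15, 0, 1]'

```text
t: 4.35
ee_pos: [488.7, 0.7, 153.8]
orientation: [2.359, 2.073, 0.003]
ft_force: [4.3, -1.1, -3.5]
width: 87.8
grasp_force: 2.4
```

arm_command --rows '[0, 0, 0, 0, -0.02, 0, 1, 0, 0, 0, 0, -0.03, 0, 1, 0, 0, 0, 0, -0.03, 0, 1]'

```text
t: 4.65
ee_pos: [488.4, 0.8, 154.1]
orientation: [2.357, 2.07, 0.007]
ft_force: [11.9, -1.7, -9.5]
width: 88.0
grasp_force: 5.9
```

```bash
python3 - <<'E'
from h import *
st(OFF-31*EX+[0,0,10])
E
```

```text
t 4.65 tcp [488.4   0.8 154.1] lathe s,l -31.3 0.8 F [11.9 -1.7 -9.5] w 88.03391034639958
yaw of y -7.4 z [ 0.007 -0.001 -1.   ]
units [-0.01   0.004  0.039]
```

The lever is at the off stop: force is rising with no motion, at s = -31.3 as predicted. Now the other way.

arm_command --rows '[0, 0, 0, 0.01, 0.1, 0, 1, 0, 0, 0, 0.01, 0.25, 0, 1, 0, 0, 0, 0.01, 0.45, 0, 1, 0, 0, 0, 0.01, 0.6, 0, 1, 0, 0, 0, 0.01, 0.68, 0, 1]'

```text
t: 5.15
ee_pos: [540.8, -5.3, 153.6]
orientation: [2.36, 2.073, 0.0]
ft_force: [0.4, -0.1, -0.7]
width: 87.8
grasp_force: 0.0
```

arm_command --rows '[0, 0, 0, 0, 0.02, 0, 1, 0, 0, 0, 0, 0.02, 0, 1]'

```text
t: 5.35
ee_pos: [540.9, -5.3, 153.4]
orientation: [-2.36, -2.073, 0.001]
ft_force: [0.4, 0.2, 0.3]
width: 88.0
grasp_force: 0.0
```

```bash
python3 - <<'E'
from h import *
st(OFF+31*EX+[0,0,10])
im,d=load('side');cv2.imwrite('pics/s4.png',cv2.resize(im[100:220,220:352,::-1],(660,600),interpolation=cv2.INTER_CUBIC))
E
```

```text
t 5.35 tcp [540.9  -5.3 153.4] lathe s,l 21.5 1.5 F [0.4 0.2 0.3] w 87.95456935814406
yaw of y -7.4 z [-0.001  0.    -1.   ]
units [-0.018  0.12   0.03 ]
```

View pics/s4.png

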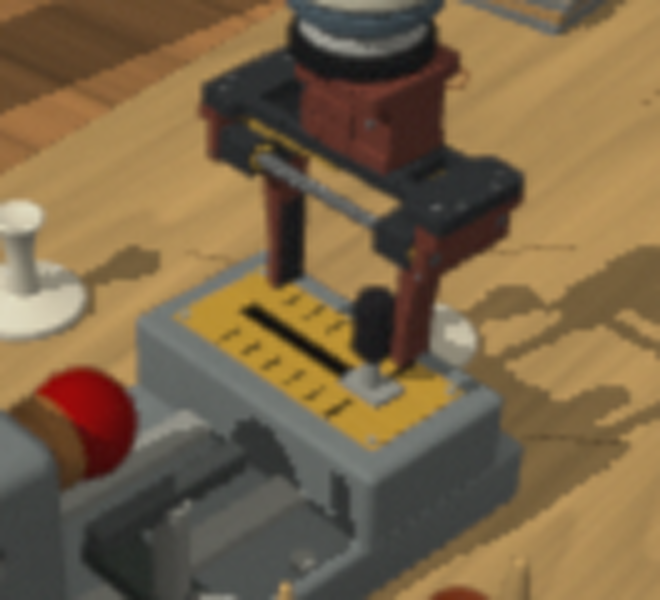

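The lever (375,335) stays at off, with the rear finger about 9 mm behind it. Next, push slowly into click 1.

arm_command --rows '[0, 0, 0, -0.01, 0.08, 0, 1, 0, 0, 0, -0.01, 0.13, 0, 1, 0, 0, 0, -0.01, 0.16, 0, 1, 0, 0, 0, -0.01, 0.19, 0, 1, 0, 0, 0, -0.01, 0.22, 0, 1]'

```text
t: 5.9
ee_pos: [556.4, -8.2, 153.4]
orientation: [-2.357, -2.071, 0.006]
ft_force: [-5.4, 1.1, 5.1]
width: 88.0
grasp_force: 2.7
```

arm_command --rows '[0, 0, 0, 0, 0.02, 0, 1, 0, 0, 0, 0, 0.04, 0, 1, 0, 0, 0, 0, 0.06, 0, 1, 0, 0, 0, 0, 0.06, 0, 1]'

```text
t: 6.3
ee_pos: [564.2, -9.1, 153.9]
orientation: [2.359, 2.073, 0.002]
ft_force: [0.4, -0.1, -0.4]
width: 87.9
grasp_force: 0.0
```

```bash
cat >> h.py <<'E'
def lever():
    im,d=load('side');Q=pts('side',d);v=cv2.cvtColor(im,cv2.COLOR_RGB2HSV)[...,2]
    s=(Q-OFF)@EX;l=(Q-OFF)@EY
    m=(v<60)&(Q[...,2]>125)&(Q[...,2]<165)&(abs(l)<16)&(s>-20)&(s<90)
    n,lab,stt,_=cv2.connectedComponentsWithStats(m.astype(np.uint8))
    for i in range(1,n):
        if stt[i,4]>15: print('dark',stt[i].tolist(),'s',np.percentile(s[lab==i],[5,50,95]).round(1))
E
python3 - <<'E'
from h import *
st();lever()
E
```

```text
t 6.3 tcp [564.2  -9.1 153.9] lathe s,l 45.1 0.7 F [ 0.4 -0.1 -0.4] w 87.88560525274669
yaw of y -7.4 z [ 0.002 -0.    -1.   ]
dark [270, 144, 5, 9, 25] s [86.5 89.  89.9]
dark [286, 155, 7, 14, 75] s [ 6.6 12.8 20.5]
```

Force dropped to zero at s=45.1, so the lever snapped into click 1. Next click.

arm_command --rows '[0, 0, 0, 0, 0.03, 0, 1, 0, 0, 0, 0, 0.06, 0, 1, 0, 0, 0, 0, 0.09, 0, 1, 0, 0, 0, 0, 0.12, 0, 1, 0, 0, 0, 0, 0.14, 0, 1]'

```text
t: 6.85
ee_pos: [572.1, -10.1, 153.3]
orientation: [-2.357, -2.071, 0.006]
ft_force: [-8.1, 1.1, 5.1]
width: 87.9
grasp_force: 3.7
```

arm_command --rows '[0, 0, 0, 0, 0.02, 0, 1, 0, 0, 0, 0, 0.04, 0, 1, 0, 0, 0, 0, 0.06, 0, 1, 0, 0, 0, 0, 0.08, 0, 1, 0, 0, 0, 0, 0.08, 0, 1]'

```text
t: 7.35
ee_pos: [581.6, -11.4, 153.8]
orientation: [2.359, 2.073, 0.002]
ft_force: [-0.9, -0.1, -0.3]
width: 87.7
grasp_force: 0.0
```

```bash
python3 - <<'E'
from h import *
st();lever()
E
```

```text
t 7.35 tcp [581.6 -11.4 153.8] lathe s,l 62.7 0.7 F [-0.9 -0.1 -0.3] w 87.71524814198303
yaw of y -7.4 z [ 0.002 -0.    -1.   ]
dark [282, 152, 6, 14, 75] s [24.5 30.6 38.7]
```

Lever moved 17.8 mm and sits in click 2. Third click, with the same increments.

arm_command --rows '[0, 0, 0, 0, 0.03, 0, 1, 0, 0, 0, 0, 0.06, 0, 1, 0, 0, 0, 0, 0.09, 0, 1, 0, 0, 0, 0, 0.12, 0, 1, 0, 0, 0, 0, 0.14, 0, 1]'

```text
t: 7.9
ee_pos: [589.5, -12.4, 153.3]
orientation: [-2.357, -2.071, 0.006]
ft_force: [-9.0, 1.2, 5.7]
width: 87.7
grasp_force: 3.9
```

arm_command --rows '[0, 0, 0, 0, 0.02, 0, 1, 0, 0, 0, 0, 0.04, 0, 1, 0, 0, 0, 0, 0.06, 0, 1, 0, 0, 0, 0, 0.075, 0, 1, 0, 0, 0, 0, 0.075, 0, 1]'

```text
t: 8.4
ee_pos: [598.6, -13.6, 153.8]
orientation: [2.359, 2.073, 0.002]
ft_force: [-0.2, -0.0, 0.6]
width: 87.8
grasp_force: 0.0
```

```bash
python3 - <<'E'
from h import *
st(OFF+54*EX+[0,0,10]);lever()
E
```

```text
t 8.4 tcp [598.6 -13.6 153.8] lathe s,l 79.8 0.7 F [-0.2 -0.   0.6] w 87.84008446065262
yaw of y -7.4 z [ 0.002 -0.    -1.   ]
units [-0.008 -0.322  0.035]
dark [277, 150, 7, 14, 77] s [42.1 47.8 57. ]
```

Lever moved a further 17.2 mm, so it is in the third click with no contact force. Centre the fingers around the grip, then raise.

arm_command --rows '[0, 0, 0, 0, -0.1, 0, 1, 0, 0, 0, 0, -0.2, 0, 1, 0, 0, 0, 0, -0.32, 0, 1, 0, 0, 0, 0, -0.32, 0, 1]'

```text
t: 8.85
ee_pos: [570.6, -10.0, 153.5]
orientation: [-2.359, -2.073, 0.002]
ft_force: [-0.0, 1.2, 0.5]
width: 87.9
grasp_force: 0.0
```

arm_command --rows '[0, 0, 0, 0, 0, -0.2, 1, 0, 0, 0, 0, 0, -0.5, 1, 0, 0, 0, 0, 0, -0.8, 1, 0, 0, 0, 0, 0, -1, 1, 0, 0, 0, 0, 0, -1, 1]'

```text
t: 9.35
ee_pos: [573.9, -10.2, 236.2]
orientation: [2.357, 2.071, 0.006]
ft_force: [0.6, 0.1, 0.0]
width: 88.0
grasp_force: 0.0
```

```bash
python3 - <<'E'
from h import *
st();lever()
im=np.load('side.npz')['im'];cv2.imwrite('pics/s5.png',cv2.resize(im[:,:,::-1],(800,600)))
E
```

```text
t 9.35 tcp [573.9 -10.2 236.2] lathe s,l 54.8 0.8 F [0.6 0.1 0. ] w 87.97964040864498
yaw of y -7.4 z [ 0.005 -0.    -1.   ]
dark [277, 150, 9, 14, 91] s [41.1 46.  56.1]
```

View pics/s5.png

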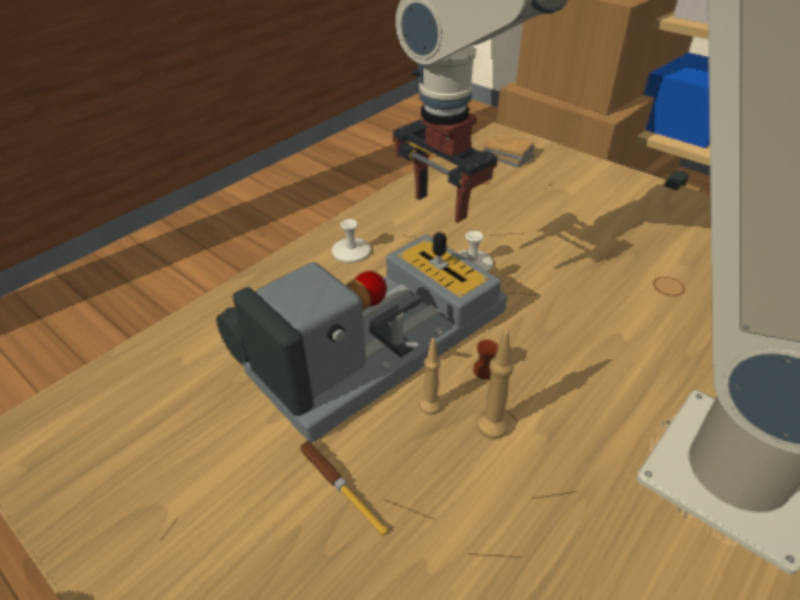

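The gripper is clear above the lever (440,243), and the loose things are where they were. The grip's pixel box hasn't changed since the third click.

```bash
python3 -c "
from workcell import ctrl;print(ctrl.close_job())"
```

```text
the job is handed in; nothing more can be done
None
```

The job is handed in, with no verdict returned: the lever went back to the off stop, then forward three clicks, and by camera it rests in the third click with the gripper clear; the ball was never approached and the loose things look unmoved.

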